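Scrub one drinks canister and open the next

TASK

Washing up at the games-room bar: take the long brush by its handle and scrub the open clear canister it stands in, raising it about 6 cm and pushing it back down to the bottom two times, with the bristle end always inside the canister, then let go and leave the brush standing in there. Next get the red cap off the steel canister so that it can be scrubbed too: nobody remembers which way its quarter-turn thread goes, so try both ways. Finish while holding the cap in the gripper, upright and still, lifted about 10 cm straight above its canister; do not put it down, and leave everything else on the bar where it is.

Things in the scene. Friction and masses are not known exactly. Their poses are not given: they have to be found in the camera images.
- brush: long cleaning brush standing upright and loose in the clear canister, about 90 g: blue bristle head with white rings, 44 mm diameter and 60 mm long, a thin 8 mm steel rod, then a yellow round handle 18 mm in diameter from 130 to 245 mm above the foot. Origin: centre of the flat foot of the bristle head (the bristle end); z runs up along the handle. All rigid.
- brush_grip (a point): a good place to grip, on the axis of the brush's yellow handle, 210 mm above the foot and 35 mm below the handle's top
- tube_floor (a point): centre of the inner floor of the open clear canister, a round tube fixed to the bar: inner diameter 58 mm, outer diameter 66 mm, wall 4 mm, inner depth 125 mm. z is up.
- tube_rim (a point): centre of the mouth of the clear canister, 130 mm above the bar
- cap: red ribbed round cap, 54 mm diameter, 28 mm high, white bar painted across its top, about 80 g, loose, seated on the neck of the steel canister. Origin: centre of the red part's underside; z up, x along the white bar. Below it a steel stem with a 30 mm cross key reaches 26 mm down into the neck.
- cap_top (a point): centre of the cap's top. The quarter-turn thread is left- or right-handed, unseen, and differs each time: the wrong way the cap stops hard within 5 to 18 degrees (a 40 N grip then slides round it); the right way it runs easily, without rising, and 65 to 90 degrees from its start it lifts straight off (it stops near 100). Before that it rises only 2 mm when pulled.
- neck_rim (a point): centre of the rim of the steel canister's neck, on which the cap's red part sits, 135 mm above the bar; z is up. The canister is fixed to the bar, body 92 mm in diameter, neck 48 mm in diameter from 95 to 135 mm above the bar.
- pint: pint glass, bystander, 80 mm wide, 130 mm high, origin under its centre
- mug: white mug, bystander, 80 mm wide, 90 mm high, origin under its centre
- bottle: amber bottle, bystander, 62 mm wide, 200 mm high, origin under its centre
- can: drink can, bystander, 66 mm wide, 115 mm high, origin under its centre
- chalk: blue cue chalk cube, bystander, 22 mm, origin under its centre
- coasters: stack of round cork coasters, bystander, 94 mm wide, 20 mm high, origin under its centre
Things that resemble listed ones, but are neither listed nor needed, are in the scene too. Of the things like the brush, leave any that is green; of the rest the larger one is meant. What is meant by the cap is not purple, and is the larger of those in its own colour.

How it is judged (in metres and radians):
On the way, in this order (a step that is already met when the one before it is completed fails the run):
1. brush held and raised at least 45 mm inside the clear canister (z of brush in the frame of tube_floor above 0.045 m and horizontal distance between brush and tube_floor below 0.028 m and contact force between the fingers and brush above 0.5 N), for 0.05 s.
2. held brush pushed back to within 12 mm of the bottom (z of brush in the frame of tube_floor below 0.012 m and horizontal distance between brush and tube_floor below 0.028 m and contact force between the fingers and brush above 0.5 N), for 0.05 s.
3. brush raised at least 45 mm a second time (all of step 1), for 0.05 s.
4. held brush pushed back to the bottom a second time (all of step 2), for 0.05 s.
5. brush let go, standing in the clear canister (z of brush in the frame of tube_floor below 0.012 m and horizontal distance between brush and tube_floor below 0.028 m and contact force between the fingers and brush below 0.05 N and angle between brush's own z axis and vertical below 0.3 rad), for 0.2 s.
At the end, for the whole second after the job is handed in: the cap is held by the fingers (over 1 N), at rest, tilted under 20 degrees, its underside at least 60 mm above the neck's rim and its centre within 60 mm sideways of it; the brush stands untouched in the clear canister, its foot within 12 mm of the bottom, tilted under 17 degrees (all of step 5 and z of cap in the frame of neck_rim above 0.06 m and horizontal distance between cap and neck_rim below 0.06 m and angle between cap's own z axis and vertical below 0.35 rad and contact force between the fingers and cap above 1 N and linear speed of cap below 0.03 m/s); the arm keeps its last pose, push and grip.
It fails at once if the bristle end leaves the clear canister (z of brush in the frame of tube_floor above 0.125 m).
It fails at once if a bystander is moved by more than 30 mm (distance of any of pint, mug, bottle, can, chalk, coasters from where it was at the start of the episode above 0.03 m).
It also fails if it takes over 53 s, if anything falls off the work surface, if the arm or the gripper's body presses on something with over 40 N, if the wrist force passes 120 N, or if a joint passes its speed limit or range.

ROBOT

A 7-joint arm with a two-finger parallel gripper is mounted at the origin on the work surface. World frame = base frame: x ahead of the robot, y to its left, z up, the work surface at z = 0. Lengths are in mm, angles in rad, forces in N, time in s.
With the tool pointing down it reaches from about 375 to 925 mm from the base axis. Payload 3.1 kg.
Tool frame: the origin (TCP) lies between the finger pads; the fingertips stand 22 mm ahead of it and the grasp point (between the pads) lies 3 mm ahead of it; z points along the fingers, y is the line along which they close (so a half turn about z gives the same grasp; the last joint's range is limited). The gripper opens to 85 mm and grips with 20 to 120 N. Pads are 22 mm wide; open, the fingers measure 114 mm over their backs; the gripper's body (76 mm by 85 mm) begins 54 mm behind the grasp point. The pads swing forward as they close: fully open they stand 13 mm farther back than shut.
Start: joints at [-1.29, 0.383, 0.044, 1.598, -0.018, 1.161, -0.05], TCP at [240.352, 603.932, 253.269] pointing down, gripper open.
Joint ranges: [-2.61, 2.61], [-0.41, 2.15], [-1.48, 1.57], [0, 2.5], [-1.57, 4.71], [0.05, 1.97], [-2.85, 2.85]. Speed limits (rad/s): [2.79, 2.79, 3.14, 3.14, 3.14, 3.14, 3.14].

INTERFACE

Orientations are given as a 3x3 rotation matrix whose columns are the frame's x, y, z axes.
In Python, from rig import manip, vision gives the robot as it stands.
- The arm moves only by the shell command python3 -m jog 'ROWS' [OPENING]. ROWS is JSON, a list of rows, each an object of numbers: "tx", "ty", "tz": the shift along the tool's x, y, z as a fraction of full scale; "rx", "ry", "rz": the turn, a rotation vector about the tool's x, y, z as a fraction of full scale. In form: [{"tx": .., "ty": .., "tz": .., "rx": .., "ry": .., "rz": ..}, ...]. A call has exactly 5 rows; each row shifts and turns the commanded pose from where the row before left it, along the tool's axes as they then stand; what a row does not reach is not made up. Full scale, the value 1, is 0.03 m for a shift and 0.08 rad for a turn. A row lasts 1/8 s, in which the tool goes at most 62.5 mm and 10.7 degrees, less where a joint would pass 70% of its speed; a pose out of reach is approached as far as the arm can. A call with a number of a shift or a turn outside -1 to 1 is refused whole. A call with a gripper value outside its range is refused whole. OPENING is the opening, from 0 (shut) to 1 (fully open), set as the call begins (- or left out, the last holds). The fingers move at their own pace and stop on an object; the grip force is fixed at half the most. Time passes only in rows, so rows that do not move let the fingers close, or fill a call up. It gives the time, the measured TCP pose, the force, the opening and the grip force at its end, in the units of the state.
- manip.state(): the state, without advancing time (a new reading comes with each control period).
- vision.grab_frame(name): name is "side" or "top"; returns a dict with "img" (420x560x3 uint8, red, green, blue), "intrinsics" (3x3 intrinsics, pixels), "T" (4x4, takes a point from camera to world coordinates). Camera axes: x right, y up, looking along -z (the intrinsics and any distortion apply to the point x, -y, -z); pixel columns grow to the right and rows downward; lengths in mm; the calibration is good to about 2 mm. A picture is of the moment at which its call begins. There is no depth.
- manip.close_job(): hands the job in; it is judged then, once.
The state is a dict: "time": time; "qpos": joint angles; "dq": joint speeds; "effort": joint torques, N m; "ee_pos": TCP position; "orientation": TCP orientation; "wrist_force": force on the tool from outside, world axes, zero at the start; "ft_torque": the same for the moment, N m; "finger_gap": finger opening in mm; "gripper_force": force on a finger pad.
Only numpy, scipy, OpenCV 4.12 (cv2) and the standard library are available. Lean on these libraries where they do the work, as an engineer would, in place of code of your own. Each camera call takes 0.05 s, during which the arm holds its last target. There are 200 camera calls.

## Working session

There is one attempt and no reset: what is moved stays moved. The work goes in short steps, Python scripts to look and compute and a shell command to move; the robot and the scene stay as the last step left them, time stands still between calls to the robot, and variables do not carry over. Pictures are saved under pics/ and viewed, at most 10 in all, crops included, and the job is handed in when it is done.

```bash
mkdir -p pics; python3 - <<'E'
from rig import manip, vision
import cv2,numpy as np
for n in("side","top"):
    f=vision.grab_frame(n); cv2.imwrite(f"pics/{n}0.png",cv2.resize(f["img"][:,:,::-1],(800,600),interpolation=cv2.INTER_CUBIC))
    np.savez(f"{n}0.npz",**{k:f[k] for k in("img","intrinsics","T")}); print(n,f["intrinsics"],np.round(f["T"],3),[k for k in f])
print(manip.state())
E
```

```text
side [[405.90451544   0.         277.20972324]
 [  0.         405.90451544 208.84837524]
 [  0.           0.           1.        ]] [[ 9.98000e-01  4.10000e-02 -5.40000e-02  5.62480e+02]
 [-6.80000e-02  5.92000e-01 -8.03000e-01 -7.86905e+02]
 [-1.00000e-03  8.05000e-01  5.94000e-01  6.96610e+02]
 [ 0.00000e+00  0.00000e+00  0.00000e+00  1.00000e+00]] ['img', 'intrinsics', 'T']
top [[511.90762607   0.         275.10758312]
 [  0.         511.90762607 202.69649768]
 [  0.           0.           1.        ]] [[ 9.000000e-03  9.920000e-01 -1.250000e-01  4.623500e+02]
 [-1.000000e+00  1.100000e-02  1.500000e-02 -2.840400e+01]
 [ 1.600000e-02  1.240000e-01  9.920000e-01  1.463115e+03]
 [ 0.000000e+00  0.000000e+00  0.000000e+00  1.000000e+00]] ['img', 'intrinsics', 'T']
{'time': 0.1, 'qpos': array([-1.28981755,  0.38377493,  0.04380312,  1.59943728, -0.01791329,
        1.16121368, -0.04992514]), 'dq': array([ 0.00096994, -0.00290334, -0.00063861, -0.00365749,  0.00037009,
        0.00094578, -0.0005697 ]), 'effort': array([ 2.18623019e-03, -4.34729719e+01,  1.02892678e+00, -2.50451910e+01,
        1.07792820e-02,  5.42535970e-03,  3.40535557e-06]), 'ee_pos': array([240.03531195, 603.17558744, 251.98875573]), 'orientation': array([[-9.29146606e-01,  3.69710612e-01, -8.04961490e-04],
       [ 3.69711474e-01,  9.29143753e-01, -2.30495796e-03],
       [-1.04242478e-04, -2.43924736e-03, -9.99997020e-01]]), 'wrist_force': array([ 0.23176129, -0.30709123,  0.35908755]), 'ft_torque': array([0.04417005, 0.00374464, 0.05507885]), 'gripper_force': 0.0, 'finger_gap': 85.36558987470492}
```

View pics/side0.png

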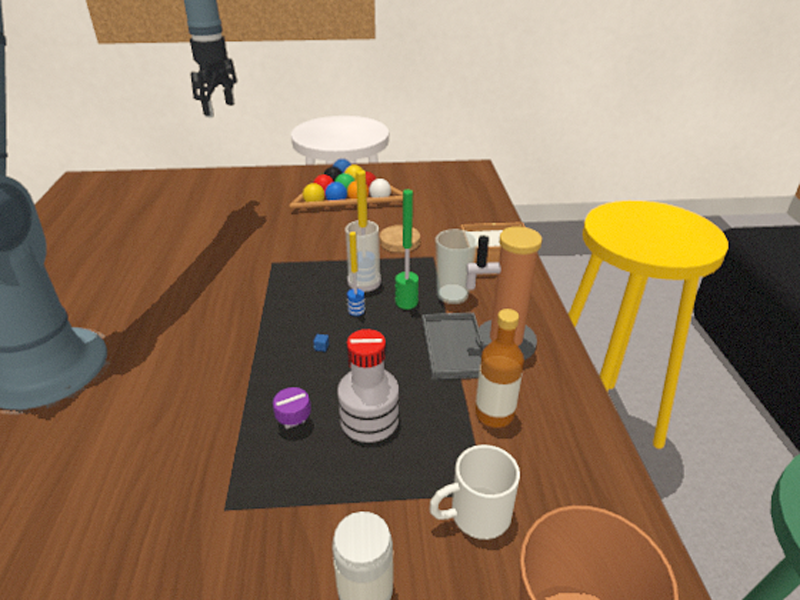

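View pics/top0.png

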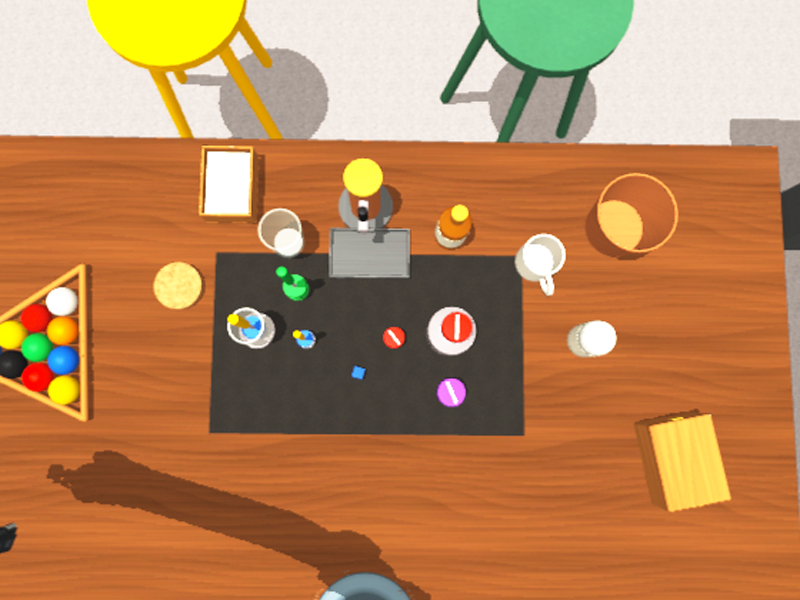

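The overview shows the clear canister with the blue/yellow brush at top (248,327) and side (362,255). The steel canister with its red cap is at top (457,328) and side (367,350). The lookalikes are the small blue brush at top (305,338), the green brush at (292,285), the purple cap, and a small red cap at (394,337). I'll enlarge these for accuracy.

```bash
python3 - <<'E'
import cv2,numpy as np
s=np.load("side0.npz")["img"];t=np.load("top0.npz")["img"]
a=s[110:210,230:300]; b=t[190:270,150:230]; c=s[225:285,230:290]; d=t[200:260,290:350]
R=lambda x,w,h:cv2.resize(x[:,:,::-1],(w,h),interpolation=cv2.INTER_CUBIC)
# a x5.7? use scale 6 / 4
A=R(a,420,600);B=R(b,380,380)
cv2.imwrite("pics/crop1.png",np.hstack([A,np.vstack([B,np.zeros((220,380,3),np.uint8)])]))
cv2.imwrite("pics/crop2.png",np.hstack([R(c,400,400),R(d,400,400)]))
E
```

```text
(no output)
```

View pics/crop1.png

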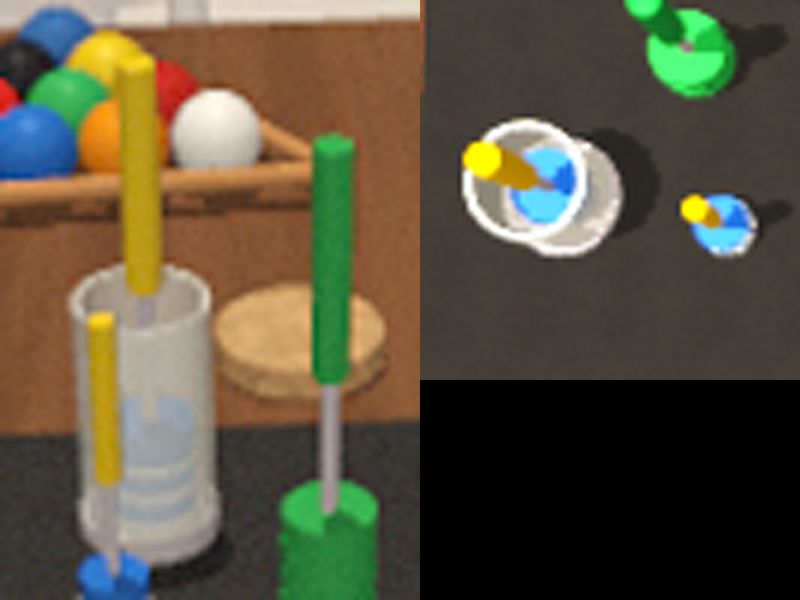

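View pics/crop2.png

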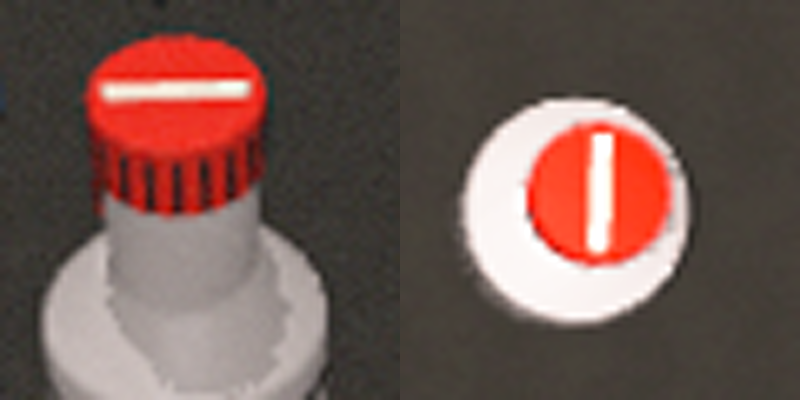

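Crop 1: handle top at side (135,63) and crop-top (483,160), handle bottom at side (143,290), canister mouth at side (140,299) and crop-top (524,180). Crop 2: cap top centre at side (176,95) and top (600,193), with the white bar running along world x.

```bash
cat > h.py <<'E'
import numpy as np, cv2
from scipy.optimize import least_squares
C={n:np.load(n+"0.npz") for n in("side","top")}
def proj(n,p):
    c=C[n]; q=np.linalg.inv(c["T"])@np.r_[p,1]; q=q[:3]*[1,-1,-1]; u=c["intrinsics"]@q; return u[:2]/u[2]
def tri(ps,pt,z=None):
    f=lambda p:np.r_[proj("side",p)-ps,proj("top",p)-pt,[] if z is None else [(p[2]-z)*.3]]
    r=least_squares(f,[600,0,100]); return np.round(r.x,1),np.round(r.fun,1)
E
python3 - <<'E'
from h import *
s=lambda x,y,k,o:((np.array([x,y])+.5)/k-.5)+o
print("handle top",tri(s(135,63,6,[230,110]),s(63,160,4.75,[150,190])), )
print("mouth",tri(s(140,299,6,[230,110]),s(104,180,4.75,[150,190]),130))
print("cap",tri(s(176,95,6.667,[230,225]),s(200,193,6.667,[290,200]),163))
print("cap free",tri(s(176,95,6.667,[230,225]),s(200,193,6.667,[290,200])))
# handle bottom: on side at z~135
print("foot px check", tri(s(143,290,6,[230,110]),s(118,185,4.75,[150,190])))
# coarse obstacle
print("green top",tri(s(333,145,6,[230,110]),s(645-420,8,4.75,[150,190])))
print("bottle",tri(np.array([508,320])*.7,np.array([460,214])*.7))
print("tall thing",tri(np.array([520,240])*.7,np.array([363,177])*.7))
print("small brush top",tri(s(100,318,6,[230,110]),s(693-420,208,4.75,[150,190])))
E
```

```text
handle top (array([563.3, 219.7, 247.9]), array([-0.2,  0. , -0. , -0.2]))
mouth (array([561.8, 220.8, 129.4]), array([-0. , -0.2,  0.1, -0. , -0.2]))
cap (array([ 561.2, -161.9,  162.1]), array([-0.2, -0.2,  0.2, -0.2, -0.3]))
cap free (array([ 561.2, -161.5,  161.3]), array([-0.2,  0. , -0. , -0.2]))
foot px check (array([560.7, 211.9, 138.1]), array([-0.9,  0.1, -0. , -0.9]))
green top (array([643. , 141.7, 243.2]), array([-0.8,  0.1,  0. , -0.8]))
bottle (array([ 760.2, -165.2,  191.3]), array([-0.4,  0.1,  0.1, -0.5]))
tall thing (array([817. ,   7.7, 216.1]), array([ 0., -0., -0.,  0.]))
small brush top (array([544.5, 122.9, 175.3]), array([-0.,  0., -0., -0.]))
```

```bash
python3 -m jog '[{"tz":-0.8,"tx":-0.98,"ty":-0.527},{"tz":-0.8,"tx":-0.98,"ty":-0.527},{"tx":-0.98,"ty":-0.527},{"tx":-0.98,"ty":-0.527},{"tx":-0.98,"ty":-0.527}]' 1
python3 -m jog '[{"tx":-0.98,"ty":-0.527},{"tx":-0.98,"ty":-0.527},{"tx":-0.98,"ty":-0.527},{"tx":-0.98,"ty":-0.527},{"tx":-0.98,"ty":-0.527}]'
python3 -m jog '[{"tx":-0.98,"ty":-0.527},{"tx":-0.98,"ty":-0.527},{"tx":-0.98,"ty":-0.527},{"tx":-0.98,"ty":-0.527},{"tx":-0.98,"ty":-0.527}]'
cat >> h.py <<'E'
def rel(t):
    from rig import manip
    s=manip.state(); R=s["orientation"]; d=R.T@(np.array(t)-s["ee_pos"])
    print(np.round(s["time"],2),"pos",np.round(s["ee_pos"],1),"rows",np.round(d/30,3),"zax",np.round(R[:,2],3),"yaxis deg",np.round(np.degrees(np.arctan2(R[1,1],R[0,1])),1),"q7",np.round(s["qpos"],2),"gap",round(s["finger_gap"],1),"gf",round(s["gripper_force"],1),"F",np.round(s["wrist_force"],1),"M",np.round(s["ft_torque"],2))
E
python3 -c "
from h import *; rel([563,220,218])"
```

```text
0.1 pos [240.  603.2 252. ] rows [-14.725  -7.885   1.154] zax [-0.001 -0.002 -1.   ] yaxis deg 68.3 q7 [-1.29  0.38  0.04  1.6  -0.02  1.16 -0.05] gap 85.4 gf 0.0 F [ 0.2 -0.3  0.4] M [0.04 0.   0.06]invalid input at $[0]: expected keys tx, ty, tz, rx, ry, rz
invalid input at $[0]: expected keys tx, ty, tz, rx, ry, rz
invalid input at $[0]: expected keys tx, ty, tz, rx, ry, rz
```

```bash
python3 -m jog '[{"tx":-0.98,"ty":-0.527,"tz":-0.8,"rx":0,"ry":0,"rz":0},{"tx":-0.98,"ty":-0.527,"tz":-0.8,"rx":0,"ry":0,"rz":0},{"tx":-0.98,"ty":-0.527,"tz":0,"rx":0,"ry":0,"rz":0},{"tx":-0.98,"ty":-0.527,"tz":0,"rx":0,"ry":0,"rz":0},{"tx":-0.98,"ty":-0.527,"tz":0,"rx":0,"ry":0,"rz":0}]' 1
python3 -m jog '[{"tx":-0.98,"ty":-0.527,"tz":0,"rx":0,"ry":0,"rz":0},{"tx":-0.98,"ty":-0.527,"tz":0,"rx":0,"ry":0,"rz":0},{"tx":-0.98,"ty":-0.527,"tz":0,"rx":0,"ry":0,"rz":0},{"tx":-0.98,"ty":-0.527,"tz":0,"rx":0,"ry":0,"rz":0},{"tx":-0.98,"ty":-0.527,"tz":0,"rx":0,"ry":0,"rz":0}]'
python3 -m jog '[{"tx":-0.98,"ty":-0.527,"tz":0,"rx":0,"ry":0,"rz":0},{"tx":-0.98,"ty":-0.527,"tz":0,"rx":0,"ry":0,"rz":0},{"tx":-0.98,"ty":-0.527,"tz":0,"rx":0,"ry":0,"rz":0},{"tx":-0.98,"ty":-0.527,"tz":0,"rx":0,"ry":0,"rz":0},{"tx":-0.98,"ty":-0.527,"tz":0,"rx":0,"ry":0,"rz":0}]'
python3 -c "
from h import *; rel([563,220,218])"
```

```text
time: 0.72
ee_pos: [348.1, 474.9, 300.7]
orientation: [[-0.929, 0.37, -0.001], [0.37, 0.929, -0.001], [0.0, -0.001, -1.0]]
wrist_force: [0.6, -0.3, 0.1]
finger_gap: 85.2
gripper_force: 0.0
time: 1.35
ee_pos: [455.3, 347.1, 300.7]
orientation: [[-0.929, 0.37, -0.001], [0.37, 0.929, -0.001], [0.001, -0.001, -1.0]]
wrist_force: [0.6, -0.1, -0.1]
finger_gap: 85.6
gripper_force: 0.0
time: 1.98
ee_pos: [562.6, 219.5, 300.6]
orientation: [[-0.929, 0.37, -0.001], [0.37, 0.929, -0.001], [0.001, -0.001, -1.0]]
wrist_force: [0.6, 0.8, 0.4]
finger_gap: 85.5
gripper_force: 0.0
1.98 pos [562.6 219.5 300.6] rows [-0.009  0.021  2.753] zax [-0.001 -0.001 -1.   ] yaxis deg 68.3 q7 [-0.71  0.26  0.33  1.67 -0.09  1.22  0.83] gap 85.5 gf 0.0 F [0.6 0.8 0.4] M [ 0.01 -0.   -0.02]
```

```bash
python3 -m jog '[{"tx":0,"ty":0,"tz":0.7,"rx":0,"ry":0,"rz":0},{"tx":0,"ty":0,"tz":0.7,"rx":0,"ry":0,"rz":0},{"tx":0,"ty":0,"tz":0.7,"rx":0,"ry":0,"rz":0},{"tx":0,"ty":0,"tz":0.65,"rx":0,"ry":0,"rz":0},{"tx":0,"ty":0,"tz":0,"rx":0,"ry":0,"rz":0}]'
python3 -m jog '[{"tx":0,"ty":0,"tz":0,"rx":0,"ry":0,"rz":0},{"tx":0,"ty":0,"tz":0,"rx":0,"ry":0,"rz":0},{"tx":0,"ty":0,"tz":0,"rx":0,"ry":0,"rz":0},{"tx":0,"ty":0,"tz":0,"rx":0,"ry":0,"rz":0},{"tx":0,"ty":0,"tz":0,"rx":0,"ry":0,"rz":0}]' 0
python3 -c "
from h import *; rel([563,220,218])"
```

```text
time: 2.6
ee_pos: [560.7, 220.0, 216.3]
orientation: [[-0.929, 0.37, -0.004], [0.37, 0.929, -0.002], [0.003, -0.004, -1.0]]
wrist_force: [0.7, 0.2, 0.7]
finger_gap: 85.5
gripper_force: 0.0
time: 3.22
ee_pos: [563.0, 220.7, 219.6]
orientation: [[-0.929, 0.37, 0.001], [0.37, 0.929, 0.001], [-0.001, 0.001, -1.0]]
wrist_force: [0.5, 0.3, 2.9]
finger_gap: 16.4
gripper_force: 58.7
3.22 pos [563.  220.7 219.6] rows [-0.01  -0.022  0.052] zax [ 0.001  0.001 -1.   ] yaxis deg 68.3 q7 [-0.7   0.34  0.31  1.76 -0.12  1.06  0.85] gap 16.4 gf 58.7 F [0.5 0.3 2.9] M [-0.01 -0.01 -0.  ]
```

```bash
python3 -m jog '[{"tx":0,"ty":0,"tz":-0.5,"rx":0,"ry":0,"rz":0},{"tx":0,"ty":0,"tz":-0.5,"rx":0,"ry":0,"rz":0},{"tx":0,"ty":0,"tz":-0.5,"rx":0,"ry":0,"rz":0},{"tx":0,"ty":0,"tz":-0.5,"rx":0,"ry":0,"rz":0},{"tx":0,"ty":0,"tz":0,"rx":0,"ry":0,"rz":0}]'
python3 - <<'E'
from h import *
from rig import vision
rel([563,220,280])
R=lambda x,w,h:cv2.resize(x[:,:,::-1],(w,h),interpolation=cv2.INTER_CUBIC)
s=vision.grab_frame("side")["img"];t=vision.grab_frame("top")["img"]
cv2.imwrite("pics/up1.png",np.hstack([R(s[60:210,200:300],400,600),R(t[170:270,140:240],400,600)]))
E
```

```text
time: 3.85
ee_pos: [563.6, 220.9, 281.0]
orientation: [[-0.929, 0.37, 0.004], [0.37, 0.929, 0.002], [-0.003, 0.003, -1.0]]
wrist_force: [-0.0, -0.5, -1.9]
finger_gap: 16.6
gripper_force: 58.6
3.85 pos [563.6 220.9 281. ] rows [ 0.006 -0.036  0.035] zax [ 0.004  0.002 -1.   ] yaxis deg 68.3 q7 [-0.71  0.28  0.32  1.7  -0.1   1.18  0.83] gap 16.6 gf 58.6 F [-0.  -0.5 -1.9] M [ 0.07 -0.04  0.04]
```

View pics/up1.png

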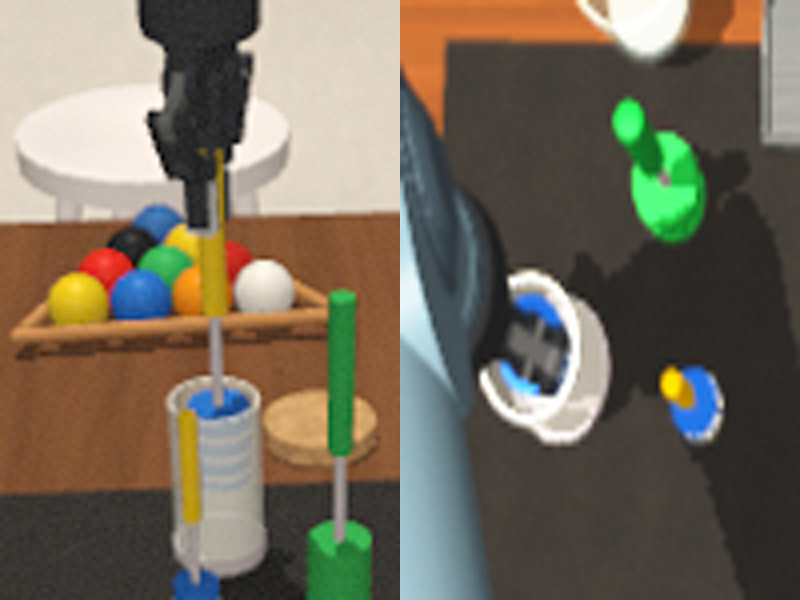

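The brush is held, with its head (side crop 220,440) still inside the canister and about 60 mm up. Next come the push down, the second cycle and the release.

```bash
python3 -m jog '[{"tx":0,"ty":0,"tz":0.5,"rx":0,"ry":0,"rz":0},{"tx":0,"ty":0,"tz":0.5,"rx":0,"ry":0,"rz":0},{"tx":0,"ty":0,"tz":0.5,"rx":0,"ry":0,"rz":0},{"tx":0,"ty":0,"tz":0.5,"rx":0,"ry":0,"rz":0},{"tx":0,"ty":0,"tz":0,"rx":0,"ry":0,"rz":0}]'
python3 -m jog '[{"tx":0,"ty":0,"tz":0,"rx":0,"ry":0,"rz":0},{"tx":0,"ty":0,"tz":-0.5,"rx":0,"ry":0,"rz":0},{"tx":0,"ty":0,"tz":-0.5,"rx":0,"ry":0,"rz":0},{"tx":0,"ty":0,"tz":-0.5,"rx":0,"ry":0,"rz":0},{"tx":0,"ty":0,"tz":-0.5,"rx":0,"ry":0,"rz":0}]'
python3 -m jog '[{"tx":0,"ty":0,"tz":0,"rx":0,"ry":0,"rz":0},{"tx":0,"ty":0,"tz":0,"rx":0,"ry":0,"rz":0},{"tx":0,"ty":0,"tz":0.5,"rx":0,"ry":0,"rz":0},{"tx":0,"ty":0,"tz":0.5,"rx":0,"ry":0,"rz":0},{"tx":0,"ty":0,"tz":0.5,"rx":0,"ry":0,"rz":0}]'
python3 -m jog '[{"tx":0,"ty":0,"tz":0.5,"rx":0,"ry":0,"rz":0},{"tx":0,"ty":0,"tz":0,"rx":0,"ry":0,"rz":0},{"tx":0,"ty":0,"tz":0,"rx":0,"ry":0,"rz":0},{"tx":0,"ty":0,"tz":0,"rx":0,"ry":0,"rz":0},{"tx":0,"ty":0,"tz":0,"rx":0,"ry":0,"rz":0}]'
python3 -c "
from h import *; rel([563,220,300])"
```

```text
time: 4.58
ee_pos: [563.0, 220.6, 218.6]
orientation: [[-0.929, 0.37, 0.001], [0.37, 0.929, 0.0], [-0.001, 0.001, -1.0]]
wrist_force: [0.3, 0.7, 0.7]
finger_gap: 16.8
gripper_force: 58.8
time: 5.2
ee_pos: [562.6, 220.6, 280.4]
orientation: [[-0.929, 0.37, 0.001], [0.37, 0.929, 0.001], [-0.001, 0.001, -1.0]]
wrist_force: [0.1, 0.3, -0.5]
finger_gap: 16.6
gripper_force: 58.6
time: 5.82
ee_pos: [561.6, 220.2, 231.4]
orientation: [[-0.929, 0.37, -0.002], [0.37, 0.929, -0.001], [0.002, -0.002, -1.0]]
wrist_force: [0.6, 0.0, 0.2]
finger_gap: 16.5
gripper_force: 58.6
time: 6.45
ee_pos: [562.3, 220.5, 218.7]
orientation: [[-0.929, 0.37, -0.0], [0.37, 0.929, 0.0], [0.0, -0.0, -1.0]]
wrist_force: [-1.0, 0.8, -0.8]
finger_gap: 16.9
gripper_force: 58.8
6.45 pos [562.3 220.5 218.7] rows [-0.028 -0.008 -2.71 ] zax [-0.  0. -1.] yaxis deg 68.3 q7 [-0.7   0.34  0.31  1.76 -0.12  1.06  0.85] gap 16.9 gf 58.8 F [-1.   0.8 -0.8] M [-0.02 -0.03  0.01]
```

```bash
python3 -m jog '[{"tx":0,"ty":0,"tz":0,"rx":0,"ry":0,"rz":0},{"tx":0,"ty":0,"tz":0,"rx":0,"ry":0,"rz":0},{"tx":0,"ty":0,"tz":0,"rx":0,"ry":0,"rz":0},{"tx":0,"ty":0,"tz":0,"rx":0,"ry":0,"rz":0},{"tx":0,"ty":0,"tz":0,"rx":0,"ry":0,"rz":0}]' 1
python3 -m jog '[{"tx":0,"ty":0,"tz":0,"rx":0,"ry":0,"rz":0},{"tx":0,"ty":0,"tz":-0.6,"rx":0,"ry":0,"rz":0},{"tx":0,"ty":0,"tz":-0.8,"rx":0,"ry":0,"rz":0},{"tx":0,"ty":0,"tz":-0.8,"rx":0,"ry":0,"rz":0},{"tx":0,"ty":0,"tz":-0.6,"rx":0,"ry":0,"rz":0}]'
python3 - <<'E'
from h import *
from rig import vision
rel([561,-162,280])
R=lambda x,w,h:cv2.resize(x[:,:,::-1],(w,h),interpolation=cv2.INTER_CUBIC)
s=vision.grab_frame("side")["img"];cv2.imwrite("pics/rel.png",R(s[60:210,200:300],400,600))
E
```

```text
time: 7.08
ee_pos: [562.4, 220.5, 218.8]
orientation: [[-0.929, 0.37, 0.0], [0.37, 0.929, 0.0], [-0.0, 0.0, -1.0]]
wrist_force: [0.5, -0.7, 0.2]
finger_gap: 85.6
gripper_force: 0.0
time: 7.7
ee_pos: [563.1, 220.7, 305.5]
orientation: [[-0.929, 0.37, 0.003], [0.37, 0.929, 0.001], [-0.002, 0.002, -1.0]]
wrist_force: [0.3, -0.9, 0.1]
finger_gap: 85.4
gripper_force: 0.0
7.7 pos [563.1 220.7 305.5] rows [ -4.651 -11.88    0.831] zax [ 0.003  0.001 -1.   ] yaxis deg 68.3 q7 [-0.71  0.26  0.33  1.67 -0.09  1.23  0.82] gap 85.4 gf 0.0 F [ 0.3 -0.9  0.1] M [-0.   -0.    0.04]
```

View pics/rel.png

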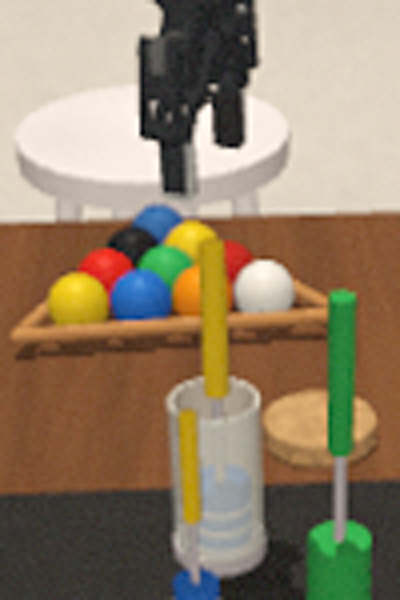

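The brush stands released in the canister, with its handle top at side crop (210,243). Next I move over the cap and turn the wrist to the middle of its range.

```bash
python3 -m jog '[{"tx":-0.358,"ty":-0.914,"tz":0,"rx":0,"ry":0,"rz":0},{"tx":-0.358,"ty":-0.914,"tz":0,"rx":0,"ry":0,"rz":0},{"tx":-0.358,"ty":-0.914,"tz":0,"rx":0,"ry":0,"rz":0},{"tx":-0.358,"ty":-0.914,"tz":0,"rx":0,"ry":0,"rz":0},{"tx":-0.358,"ty":-0.914,"tz":0,"rx":0,"ry":0,"rz":0}]'
python3 -m jog '[{"tx":-0.358,"ty":-0.914,"tz":0,"rx":0,"ry":0,"rz":0},{"tx":-0.358,"ty":-0.914,"tz":0,"rx":0,"ry":0,"rz":0},{"tx":-0.358,"ty":-0.914,"tz":0,"rx":0,"ry":0,"rz":0},{"tx":-0.358,"ty":-0.914,"tz":0,"rx":0,"ry":0,"rz":0},{"tx":-0.358,"ty":-0.914,"tz":0,"rx":0,"ry":0,"rz":0}]'
python3 -m jog '[{"tx":-0.358,"ty":-0.914,"tz":0,"rx":0,"ry":0,"rz":0},{"tx":-0.358,"ty":-0.914,"tz":0,"rx":0,"ry":0,"rz":0},{"tx":-0.358,"ty":-0.914,"tz":0,"rx":0,"ry":0,"rz":0},{"tx":0,"ty":0,"tz":0,"rx":0,"ry":0,"rz":1},{"tx":0,"ty":0,"tz":0,"rx":0,"ry":0,"rz":1}]'
for i in 1 2 3; do python3 -m jog '[{"tx":0,"ty":0,"tz":0,"rx":0,"ry":0,"rz":1},{"tx":0,"ty":0,"tz":0,"rx":0,"ry":0,"rz":1},{"tx":0,"ty":0,"tz":0,"rx":0,"ry":0,"rz":1},{"tx":0,"ty":0,"tz":0,"rx":0,"ry":0,"rz":1},{"tx":0,"ty":0,"tz":0,"rx":0,"ry":0,"rz":1}]'; done | tail -6
python3 -c "
from h import *; rel([561.2,-162,155])"
```

```text
time: 8.38
ee_pos: [561.4, 72.3, 302.7]
orientation: [[-0.929, 0.37, -0.0], [0.37, 0.929, -0.0], [0.0, -0.0, -1.0]]
wrist_force: [1.1, 0.4, 0.9]
finger_gap: 85.3
gripper_force: 0.0
time: 9.0
ee_pos: [560.6, -74.9, 302.8]
orientation: [[-0.929, 0.37, -0.0], [0.37, 0.929, 0.0], [0.0, 0.0, -1.0]]
wrist_force: [0.3, 0.8, -0.6]
finger_gap: 85.2
gripper_force: 0.0
time: 9.62
ee_pos: [560.0, -163.1, 302.7]
orientation: [[-0.856, 0.517, -0.0], [0.517, 0.856, 0.0], [0.0, -0.0, -1.0]]
wrist_force: [0.6, -0.2, 0.2]
finger_gap: 85.3
gripper_force: 0.0
time: 11.5
ee_pos: [560.2, -162.2, 302.7]
orientation: [[0.17, 0.986, -0.0], [0.986, -0.17, 0.0], [0.0, -0.0, -1.0]]
wrist_force: [-0.0, 0.2, -0.9]
finger_gap: 85.6
gripper_force: 0.0
11.5 pos [ 560.2 -162.2  302.7] rows [0.011 0.034 4.924] zax [-0.  0. -1.] yaxis deg -9.8 q7 [-0.42  0.26  0.76  1.74 -0.19  1.22  0.21] gap 85.6 gf 0.0 F [-0.   0.2 -0.9] M [ 0.03 -0.01 -0.02]
```

```bash
python3 -m jog '[{"tx":0.01,"ty":0.03,"tz":1,"rx":0,"ry":0,"rz":0},{"tx":0,"ty":0,"tz":1,"rx":0,"ry":0,"rz":0},{"tx":0,"ty":0,"tz":1,"rx":0,"ry":0,"rz":0},{"tx":0,"ty":0,"tz":1,"rx":0,"ry":0,"rz":0},{"tx":0,"ty":0,"tz":0.95,"rx":0,"ry":0,"rz":0}]'
python3 -m jog '[{"tx":0,"ty":0,"tz":0,"rx":0,"ry":0,"rz":0},{"tx":0,"ty":0,"tz":0,"rx":0,"ry":0,"rz":0},{"tx":0,"ty":0,"tz":0,"rx":0,"ry":0,"rz":0},{"tx":0,"ty":0,"tz":0,"rx":0,"ry":0,"rz":0},{"tx":0,"ty":0,"tz":0,"rx":0,"ry":0,"rz":0}]' 0
python3 -c "
from h import *; rel([561.2,-162,154])"
```

```text
time: 12.12
ee_pos: [561.2, -161.8, 153.2]
orientation: [[0.167, 0.986, -0.0], [0.986, -0.167, 0.0], [0.0, -0.0, -1.0]]
wrist_force: [0.6, -1.2, 0.6]
finger_gap: 85.6
gripper_force: 0.0
time: 12.75
ee_pos: [562.1, -162.4, 155.5]
orientation: [[0.167, 0.986, 0.002], [0.986, -0.167, -0.0], [0.0, 0.002, -1.0]]
wrist_force: [-0.4, -0.6, 4.0]
finger_gap: 52.6
gripper_force: 63.0
12.75 pos [ 562.1 -162.4  155.5] rows [ 0.008 -0.032  0.05 ] zax [ 0.002 -0.    -1.   ] yaxis deg -9.6 q7 [-0.35  0.44  0.68  1.87 -0.34  0.95  0.32] gap 52.6 gf 63.0 F [-0.4 -0.6  4. ] M [0.09 0.15 0.02]
```

```bash
python3 -m jog '[{"tx":0,"ty":0,"tz":0,"rx":0,"ry":0,"rz":0.5},{"tx":0,"ty":0,"tz":0,"rx":0,"ry":0,"rz":0.5},{"tx":0,"ty":0,"tz":0,"rx":0,"ry":0,"rz":0.5},{"tx":0,"ty":0,"tz":0,"rx":0,"ry":0,"rz":0.5},{"tx":0,"ty":0,"tz":0,"rx":0,"ry":0,"rz":0.5}]'>/dev/null
python3 -c "
from h import *; rel([561.2,-162,154])"
python3 -m jog '[{"tx":0,"ty":0,"tz":0,"rx":0,"ry":0,"rz":0.5},{"tx":0,"ty":0,"tz":0,"rx":0,"ry":0,"rz":0.5},{"tx":0,"ty":0,"tz":0,"rx":0,"ry":0,"rz":0.5},{"tx":0,"ty":0,"tz":0,"rx":0,"ry":0,"rz":0.5},{"tx":0,"ty":0,"tz":0,"rx":0,"ry":0,"rz":0.3}]'>/dev/null
python3 -c "
from h import *; rel([561.2,-162,154])"
```

```text
13.38 pos [ 561.9 -163.3  155.4] rows [ 0.032 -0.037  0.048] zax [ 0.002 -0.001 -1.   ] yaxis deg -21.3 q7 [-0.38  0.45  0.73  1.87 -0.36  0.96  0.14] gap 52.2 gf 63.3 F [-0.8 -1.   7.8] M [-0.14  0.25  0.08]
14.0 pos [ 561.7 -163.3  155.5] rows [ 0.028 -0.039  0.048] zax [ 0.001 -0.001 -1.   ] yaxis deg -31.8 q7 [-0.41  0.46  0.77  1.87 -0.39  0.96 -0.02] gap 52.2 gf 63.3 F [-0.3 -1.6  6.3] M [-0.19  0.35  0.1 ]
```

Moment stays near zero after 22°, so this is the right way; I continue to about 92°.

```bash
python3 -m jog '[{"tx":0,"ty":0,"tz":0,"rx":0,"ry":0,"rz":1},{"tx":0,"ty":0,"tz":0,"rx":0,"ry":0,"rz":1},{"tx":0,"ty":0,"tz":0,"rx":0,"ry":0,"rz":1},{"tx":0,"ty":0,"tz":0,"rx":0,"ry":0,"rz":1},{"tx":0,"ty":0,"tz":0,"rx":0,"ry":0,"rz":1}]'>/dev/null
python3 -c "
from h import *; rel([561.2,-162,154])"
python3 -m jog '[{"tx":0,"ty":0,"tz":0,"rx":0,"ry":0,"rz":1},{"tx":0,"ty":0,"tz":0,"rx":0,"ry":0,"rz":1},{"tx":0,"ty":0,"tz":0,"rx":0,"ry":0,"rz":1},{"tx":0,"ty":0,"tz":0,"rx":0,"ry":0,"rz":1},{"tx":0,"ty":0,"tz":0,"rx":0,"ry":0,"rz":1}]'>/dev/null
python3 -c "
from h import *; rel([561.2,-162,154])"
python3 -m jog '[{"tx":0,"ty":0,"tz":0,"rx":0,"ry":0,"rz":1},{"tx":0,"ty":0,"tz":0,"rx":0,"ry":0,"rz":1},{"tx":0,"ty":0,"tz":0,"rx":0,"ry":0,"rz":1},{"tx":0,"ty":0,"tz":0,"rx":0,"ry":0,"rz":1},{"tx":0,"ty":0,"tz":0,"rx":0,"ry":0,"rz":1}]'>/dev/null
python3 -c "
from h import *; rel([561.2,-162,154])"
```

```text
14.62 pos [ 561.8 -163.1  155.5] rows [ 0.006 -0.04   0.049] zax [ 0.001 -0.001 -1.   ] yaxis deg -54.8 q7 [-0.48  0.5   0.86  1.87 -0.45  0.98 -0.37] gap 52.6 gf 63.4 F [-1.8 -1.   6.5] M [-0.05  0.31  0.05]
15.25 pos [ 562.1 -162.7  155.5] rows [-0.023 -0.031  0.048] zax [ 0.002 -0.001 -1.   ] yaxis deg -77.7 q7 [-0.54  0.54  0.96  1.88 -0.52  1.   -0.71] gap 52.5 gf 63.5 F [-1.3 -0.2  5.8] M [0.01 0.19 0.07]
15.88 pos [ 562.4 -162.5  155.5] rows [-0.043 -0.01   0.048] zax [ 0.002 -0.001 -1.   ] yaxis deg -100.6 q7 [-0.6   0.59  1.05  1.88 -0.6   1.03 -1.05] gap 52.7 gf 63.4 F [-0.4  1.1  5.6] M [-0.02  0.04  0.08]
```

```bash
python3 -m jog '[{"tx":0,"ty":0,"tz":-0.05,"rx":0,"ry":0,"rz":0},{"tx":0,"ty":0,"tz":-0.07,"rx":0,"ry":0,"rz":0},{"tx":0,"ty":0,"tz":-0.07,"rx":0,"ry":0,"rz":0},{"tx":0,"ty":0,"tz":-0.07,"rx":0,"ry":0,"rz":0},{"tx":0,"ty":0,"tz":0,"rx":0,"ry":0,"rz":0}]'>/dev/null
python3 -c "
from h import *; rel([561.2,-162,254])"
```

```text
16.5 pos [ 561.3 -162.2  162.2] rows [-0.004 -0.006 -3.06 ] zax [ 0.  0. -1.] yaxis deg -100.4 q7 [-0.6   0.58  1.06  1.87 -0.59  1.04 -1.05] gap 52.5 gf 63.0 F [-0.1 -0.6 -0.6] M [ 0.02 -0.03  0.03]
```

The cap rises freely at about 0.8 N. I lift it to about +100 mm and check.

```bash
python3 -m jog '[{"tx":0,"ty":0,"tz":-0.4,"rx":0,"ry":0,"rz":0},{"tx":0,"ty":0,"tz":-0.7,"rx":0,"ry":0,"rz":0},{"tx":0,"ty":0,"tz":-0.9,"rx":0,"ry":0,"rz":0},{"tx":0,"ty":0,"tz":-0.7,"rx":0,"ry":0,"rz":0},{"tx":0,"ty":0,"tz":-0.4,"rx":0,"ry":0,"rz":0}]'>/dev/null
python3 -m jog '[{"tx":0,"ty":0,"tz":0,"rx":0,"ry":0,"rz":0},{"tx":0,"ty":0,"tz":0,"rx":0,"ry":0,"rz":0},{"tx":0,"ty":0,"tz":0,"rx":0,"ry":0,"rz":0},{"tx":0,"ty":0,"tz":0,"rx":0,"ry":0,"rz":0},{"tx":0,"ty":0,"tz":0,"rx":0,"ry":0,"rz":0}]'>/dev/null
python3 - <<'E'
from h import *
from rig import vision
rel([561.2,-162,254])
s=vision.grab_frame("side")["img"];cv2.imwrite("pics/end.png",cv2.resize(s[60:360,100:500,::-1],(800,600),interpolation=cv2.INTER_CUBIC))
E
```

```text
17.75 pos [ 561.1 -162.2  254.7] rows [ 0.002 -0.006  0.024] zax [-0.001 -0.    -1.   ] yaxis deg -100.4 q7 [-0.69  0.48  1.17  1.8  -0.47  1.19 -1.13] gap 52.7 gf 63.0 F [ 0.5  0.  -1.5] M [-0.   -0.01  0.05]
```

View pics/end.png

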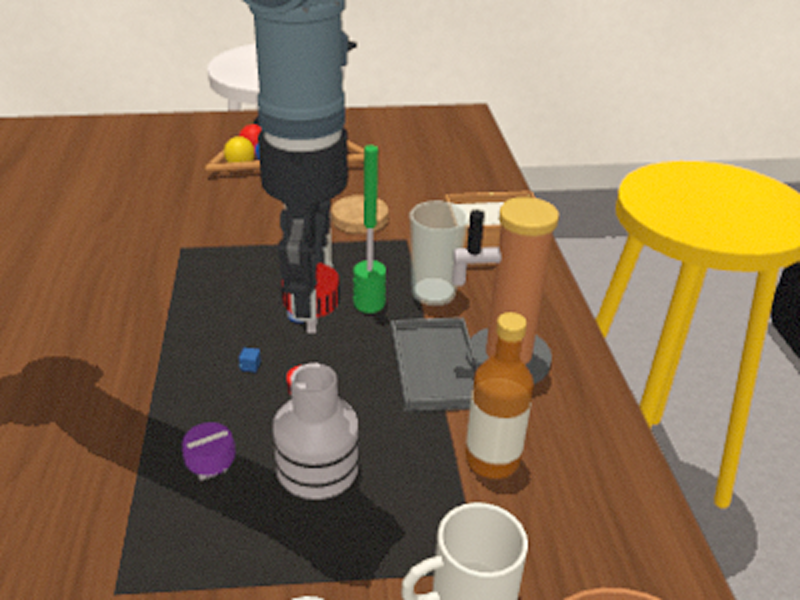

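The red cap is held upright in the fingers at (318,290), well above the open neck at (315,385), and the bystanders that can be seen are unmoved. I'm handing in.

```bash
python3 -c "
from rig import manip; print(manip.close_job())"
```

```text
the job is handed in; nothing more can be done
None
```

The job is handed in: I scrubbed the clear canister twice and left the brush standing in it, and the red cap came off on the first direction tried (a 91° turn, so no need to try the other way) and is held upright about 10 cm above its canister; no verdict was returned.

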